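# Crack a walnut in the lever nutcracker without crushing the kernel

### The job

Stand the walnut upright in the cup of the nutcracker, let go of it, then bring the raised handle down on it and squeeze until the shell gives. Stop at once when you feel it give, so that the kernel is not crushed, and let go of the handle, leaving the cracked nut in the cup. Break the shell only with the handle, never with the gripper itself, and leave the small glass jar, the tin and the spice jar alone.

Things in the scene. Friction and masses are not known exactly. Their poses are not given: they have to be found in the camera images.
- nut_center (a point): the walnut: loose, light brown, 38 mm in diameter, 42 mm tall, about 60 g, standing upright on the worktop in front of the nutcracker on a flat base 22 mm wide; this point is its centre, 21 mm above the base, z up. Grip it across the lower half, the widest part, straight-sided from 16 to 24 mm above the base; the upper half is slightly narrower and ends in a flat tip 17 mm wide
- nut_shell (a joint): how far the nut's upper half has been driven down into the lower half: 0 whole, 0.0035 m cracked (all the way). It hardly moves until the force on the nut reaches a peak of roughly 37 N, then yields, and past 1.5 mm it gives by itself and stays down. Then the nut is hard, and more than 55 N on it crushes the kernel
- press_cup: the nutcracker's cup: round, metal, 54 mm across, fixed on a base plate 66 mm wide that is fixed to the worktop; origin on the cup's axis, 12 mm above the worktop. Cup floor 10 mm above the origin, rim 14 mm, opening 44 mm wide. x is level and points from cup to hinge (to the robot's right), y is along the hinge pin, z up. The fixed lower handle runs low along -x to x = -160 mm
- press_hinge (a point): the middle of the hinge pin of the upper handle, 65 mm from the cup's axis along the cup's x and 68 mm above the worktop; same axes as the cup
- press_handle (a joint): angle of the upper handle (rad): 0 level above the lower handle, pi/2 upright, at the start about 2 (leaning back away from the cup). The hinge is stiff: the handle stays where it is left, and moving it takes about 2 N at its end grip. There the nut's peak is felt as about 12 N more
- press_screw_seat (a point): the point on the upper handle's centre line, 65 mm from the hinge, where an adjusting screw goes through; its round end, below the handle, presses on the nut. How far it is screwed out differs each time by up to 12 mm and is not measured: it meets a whole nut at a handle angle from 0.12 to 0.32; the shell gives about 0.02 rad lower, and the cracked nut stops it hard about 0.055 rad below the first touch
- press_knob (a point): the centre of the black grip, a short barrel 26 mm thick and 30 mm long lying across the end of the upper handle, 200 mm from the hinge: at angle a it is at the hinge + 200 mm x (-cos a along the cup's x, sin a up). It can be pinched by its flat ends (along the cup's y) and turns between the fingers; the handle behind it is a bar 17 mm thick
- jar: a small glass jar with a green lid, 68 mm wide and 84 mm tall, standing to the right of the nutcracker; origin at the centre of its underside; to be left alone
- tin: a small tin, 75 mm wide and 58 mm tall; origin at the centre of its underside; to be left alone
- spice: a spice jar with a yellowish lid, 42 mm wide and 96 mm tall, behind the nutcracker; origin at the centre of its underside; to be left alone
There are look-alikes about, which are no part of the job. Leave any purple look-alike of the part that bears nut_center alone.

How it is judged:
On the way, in this order (a step that is already met when the one before it is completed fails the run):
1. the whole nut stands upright in the cup, let go (horizontal distance between nut_center and press_cup below 0.012 m and z of nut_center in the frame of press_cup between 0.025 and 0.037 m and angle between nut_center's own z axis and vertical below 0.3 rad and contact force between the fingers and nut below 0.3 N and value of joint nut_shell below 0.0015 m), for 0.2 s.
2. the handle is brought down over the nut, which is still whole (horizontal distance between nut_center and press_cup below 0.012 m and value of joint press_handle below 0.6 rad and value of joint nut_shell below 0.0015 m).
3. the shell gives in the cup (horizontal distance between nut_center and press_cup below 0.012 m and z of nut_center in the frame of press_cup between 0.025 and 0.037 m and value of joint nut_shell above 0.0025 m), for 0.1 s.
At the end, for the whole second after the job is handed in: the nut stands in the cup (within 12 mm of its axis, on its floor, less than 0.3 rad from upright), its upper half driven in by more than 2.5 mm of 3.5, at rest, everything let go; the handle may be left down or raised (all of step 3 and angle between nut_center's own z axis and vertical below 0.3 rad and linear speed of nut below 0.02 m/s); the robot touches nothing.
It fails at once if the nut is pressed with more than 55 N (kernel crushed) (contact force between press_cup and nut above 55 N).
It fails at once if the shell is broken by the gripper itself instead of the handle (value of joint nut_shell above 0.0015 m and contact force between the fingers and nut above 1 N).
It fails at once if the shell is broken outside the cup (value of joint nut_shell above 0.0015 m and horizontal distance between nut_center and press_cup above 0.02 m).
It fails at once if the glass jar, the tin or the spice jar is knocked over or shifted by more than 30 mm (distance of any of jar, tin, spice from where it was at the start of the episode above 0.03 m or angle between any of jar, tin, spice's own z axis and vertical above 0.4 rad).
It also fails if it takes over 64 s, if anything falls off the work surface, if the arm or the gripper's body presses on something with over 40 N, if the wrist force passes 120 N, or if a joint passes its speed limit or range.

### The arm

A 6-joint arm with a two-finger parallel gripper is mounted at the origin on a cart in front of the work surface, level with it; the furniture and walls round the work are solid. World frame = base frame: x ahead of the robot, y to its left, z up, the work surface at z = 0. Lengths are in m, angles in rad, forces in N, time in s.
With the tool pointing down it reaches from about 0.35 to 0.875 m from the base axis. Payload 15.5 kg.
Tool frame: the origin (TCP) lies midway between the tips of the shut fingers; the grasp point (between the pads) lies 19 mm behind it; z points along the fingers, y is the direction in which the jaws open and shut (so a half turn about z gives the same grasp; the last joint's range is limited). The gripper opens to 85 mm and grips with 20 to 120 N. Pads are 22 mm wide; open, the fingers measure 114 mm over their backs; the gripper's body (76 mm by 85 mm) begins 54 mm behind the grasp point. The pads swing forward as they close: fully open they stand 13 mm farther back than shut.
Start: joints at [-1.337, 0.494, 1.345, -0, 1.302, -0.096], TCP at [0.202, -0.592, 0.231] pointing down, gripper open.
Joint ranges: [-2.91, 2.91], [-0.82, 2.16], [0.22, 2.67], [-1.22, 4.37], [0.12, 2.79], [-3.08, 3.08]. Speed limits (rad/s): [1.89, 1.89, 2.57, 3.01, 3.01, 3.01].

### API

Orientations are given as a 3x3 rotation matrix whose columns are the frame's x, y, z axes.
In Python, from cell import arm gives the robot as it stands.
- The arm moves only by the shell command python3 -m inch 'ROWS'. ROWS is JSON, a list of rows, each a list of 3 entries, a list of its own where there are three numbers: the shift along the world's x, y, z in m, then the turn about the world's z in rad, then the opening, from 0 (shut) to 1 (fully open). A call has 1 to 10 rows; each row is the pose to reach, as a shift and turn from the pose commanded when the call began; what a row does not reach only later rows make up. A row lasts 1/8 s, in which the tool goes at most 62.5 mm and 10.7 degrees, less where a joint would pass 70% of its speed; a pose out of reach is approached as far as the arm can. A call with a gripper value outside its range is refused whole. The fingers move at their own pace and stop on an object; the grip force is fixed at half the most. Time passes only in rows, so rows that repeat a pose let the fingers close. It gives the time, the measured TCP pose, the force and the opening at its end, in the units of the state.
- arm.sense(): the state, without advancing time (a new reading comes with each control period).
- arm.snapshot(name): name is "scene" or "top"; returns the picture (400x640x3 uint8, blue, green, red); there is no depth.
- arm.camera_info(name): a dict with "K" (3x3 intrinsics, pixels), "R" (3x3) and "t" (3): a world point X has camera coordinates R X + t. Camera axes: x right, y down, z forward; pixel columns grow to the right and rows downward; lengths in m; the calibration is good to about 2 mm. A picture is of the moment at which its call begins. camera_info takes no time and is no camera call.
- arm.sign_off(): hands the job in, once; it reports no verdict.
Trained networks look in the newest picture that a camera, given by its name, has taken for a name from the list of things; names that differ only in an ending like _2 or _b are one class to them, and where a whole thing is asked for, a point or a joint stands for the part that bears it (a point fixed in the world has none). Each returns a list of dicts, best first, with "p" (0 to 1); they miss things now and then, are a little off and sometimes report something else, mostly with a low value. They report only what shows in the picture. A call takes as long as a camera call. They do not tell look-alikes from the thing itself.
- arm.trace(camera, label): "mask" (400x640 bool, what is visible of it) and "bbox" ([left, top, right, bottom] in pixels, round what is visible of it).
The state is a dict: "time_s": time; "q": joint angles; "joint_velocities": joint speeds; "effort": joint torques, N m; "tool_pos": TCP position; "orientation": TCP orientation; "ft_force": force on the tool from outside, world axes, zero at the start; "wrist_torque": the same for the moment, N m; "gripper_width": opening from 0.0 (shut) to 1.0 (fully open).
Only numpy, scipy, OpenCV 4.12 (cv2) and the standard library are available. Lean on these libraries where they do the work, as an engineer would, in place of code of your own. Each camera call takes 0.05 s, during which the arm holds its last target.

## Working session

There is one attempt and no reset: what is moved stays moved. The work goes in short steps, Python scripts to look and compute and a shell command to move; the robot and the scene stay as the last step left them, time stands still between calls to the robot, and variables do not carry over. Pictures are saved under pics/ and viewed, and the job is handed in when it is done.

```bash
ls; mkdir -p pics; python3 - <<'E'
from cell import arm
import cv2
for n in("scene","top"):
    cv2.imwrite(f"pics/{n}0.png",arm.snapshot(n)); c=arm.camera_info(n); print(n,c)
    for l in ["nut_center","press_cup","press_knob","press_handle","press_hinge","jar","tin","spice"]:
        print(l,[(round(d["p"],2),d["bbox"]) for d in arm.trace(n,l)])
s=arm.sense();print(s)
E
```

```text
pics
scene {'K': array([[385.94562935,   0.        , 316.72393668],
       [  0.        , 385.94562935, 195.93866503],
       [  0.        ,   0.        ,   1.        ]]), 'R': array([[-0.80067529, -0.59903749,  0.00855354],
       [-0.32117922,  0.41714934, -0.8501943 ],
       [ 0.50573016, -0.68347678, -0.52639956]]), 't': array([0.35784412, 0.32958519, 0.54617455])}
nut_center [(0.89, [293.3, 283.8, 315.5, 307.4]), (0.82, [317.7, 256.5, 335.4, 276.3]), (0.56, [350.3, 231.7, 367.5, 252.3])]
press_cup [(0.69, [283.2, 233.0, 310.3, 252.1])]
press_knob [(0.96, [310.2, 120.5, 349.0, 214.8])]
press_handle [(0.89, [309.5, 118.3, 350.4, 215.8]), (0.56, [297.1, 285.5, 313.5, 297.4])]
press_hinge [(0.8, [241.7, 120.0, 349.0, 284.8]), (0.56, [310.3, 121.0, 348.8, 214.4])]
jar [(0.88, [353.6, 151.0, 379.5, 180.9])]
tin [(0.61, [396.8, 184.5, 411.2, 200.3])]
spice [(0.56, [217.9, 193.2, 242.9, 236.8])]
top {'K': array([[502.05429143,   0.        , 314.57213202],
       [  0.        , 502.05429143, 199.39294338],
       [  0.        ,   0.        ,   1.        ]]), 'R': array([[-0.01085257, -0
[... 757 characters left out ...]
.54850837e-02]), 'joint_velocities': array([ 1.61234597e-04, -2.46910074e-04,  9.75206927e-04, -3.97093954e-05,
        6.12235351e-04,  1.49441448e-03]), 'effort': array([-1.12497692e-03, -8.82023406e+01, -3.84266031e+01, -2.37506683e-04,
        7.22337845e-04,  2.82755758e-05]), 'tool_pos': array([ 0.20182372, -0.59152324,  0.23130888]), 'orientation': array([[ 9.46439421e-01,  3.22881437e-01,  2.63725514e-05],
       [ 3.22881438e-01, -9.46439420e-01, -2.50008273e-05],
       [ 1.68877192e-05,  3.21769759e-05, -9.99999999e-01]]), 'ft_force': array([ 0.59077979, -0.05885678, -0.12619924]), 'wrist_torque': array([ 0.03517515, -0.03856525, -0.05181752]), 'gripper_width': 0.9982376532816184}
```

```bash
python3 - <<'E'
import cv2
a=cv2.imread("pics/scene0.png");b=cv2.imread("pics/top0.png")
cv2.imwrite("pics/sc.png",cv2.resize(a[110:320,200:440],None,fx=3.2,fy=2.85*1,interpolation=cv2.INTER_CUBIC)[:600])
cv2.imwrite("pics/tc.png",cv2.resize(b[120:290,210:440],None,fx=3.4,fy=3.4,interpolation=cv2.INTER_CUBIC))
E
```

```text
(no output)
```

View pics/sc.png

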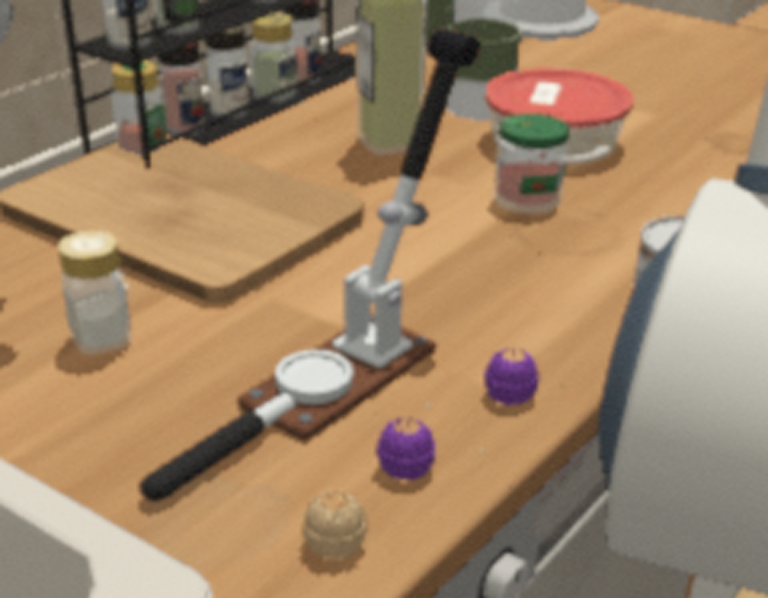

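View pics/tc.png

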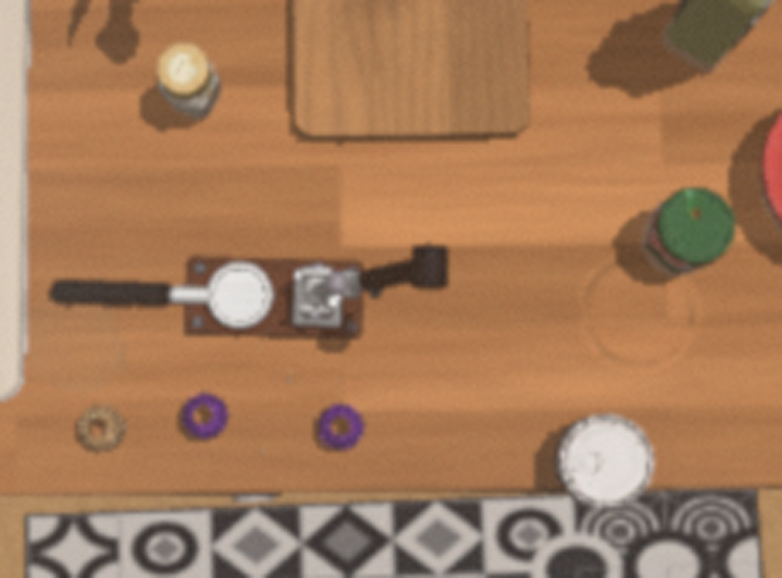

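View pics/top0.png

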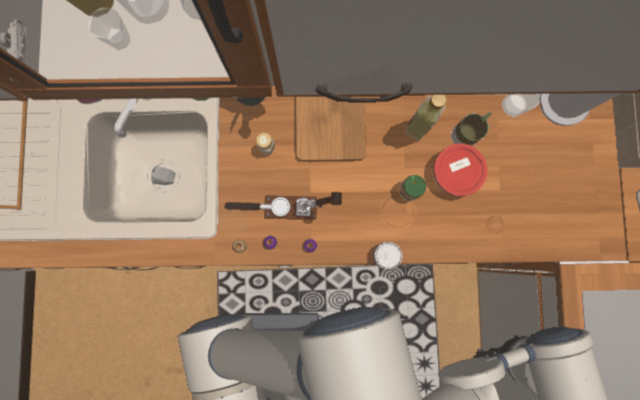

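View pics/scene0.png

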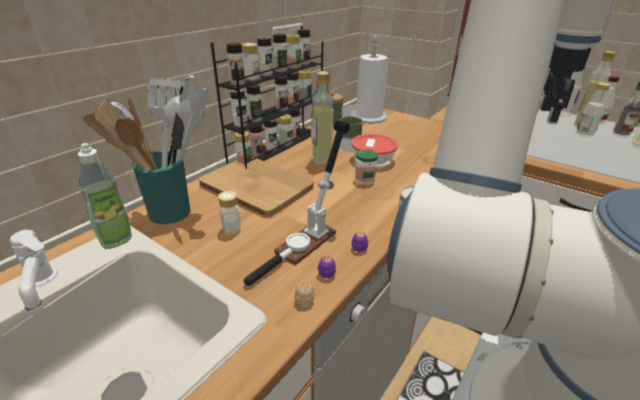

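The pictures show three candidates for the nut: light brown at scene (304,295) / top (240,245), purple at scene (327,267) / top (270,242), and purple at scene (360,242) / top (310,245). By the description I choose the light-brown one. The close crops confirm it stands alone in front of the lower handle. The cup is at top (280,206) and the knob at top (336,198).

```bash
cat > h.py <<'E'
import numpy as np,cv2
from cell import arm
def P(n):
    c=arm.camera_info(n);return c["K"]@np.c_[c["R"],c["t"]]
def tri(a,b):
    X=cv2.triangulatePoints(P("scene"),P("top"),np.float64(a).reshape(2,1),np.float64(b).reshape(2,1))[:,0];X=X[:3]/X[3]
    pr=lambda n:(lambda v:v[:2]/v[2])(P(n)@np.r_[X,1])
    return X,pr("scene")-a,pr("top")-b
def plane(n,uv,z):
    M=P(n);A=M[:,[0,1,3]].copy();A[:,2]+=M[:,2]*z
    v=np.linalg.inv(A)@np.r_[uv,1];return v[:2]/v[2]
def proj(n,X): v=P(n)@np.r_[X,1];return v[:2]/v[2]
E
python3 - <<'E'
from h import *
np.set_printoptions(precision=4,suppress=True)
from itertools import product
for n in("scene","top"):
    img=arm.snapshot(n)
    for l in("nut_center","press_cup","press_knob","press_hinge","jar","tin","spice"):
        for d in arm.trace(n,l)[:3]:
            m=d["mask"];ys,xs=np.nonzero(m);bb=d["bbox"]
            print(n,l,round(d["p"],2),"cen",xs.mean().round(1),ys.mean().round(1),"bb",np.round(bb,1),"bgr",img[m].mean(0).round())
            c=[(bb[0]+bb[2])/2,(bb[1]+bb[3])/2]
            if l=="nut_center":print("   z.021:",plane(n,c,.021))
            if l=="press_cup":print("   z.026:",plane(n,c,.024))
# brown mask
for n,(x0,y0,x1,y1) in dict(top=(225,232,255,262)).items(): pass
# nut: bbox centres
print(tri([304.4,295.6],[240,245.2]))
print(tri([298,236],[280.4,206.2]))
print(tri([341,126],[336.2,198.2]))
E
```

```text
scene nut_center 0.81 cen 303.7 293.4 bb [292.4 282.7 315.9 306.5] bgr [ 95. 130. 158.]
   z.021: [0.4448 0.0429]
scene nut_center 0.65 cen 359.1 241.8 bb [352.1 231.8 370.4 252.2] bgr [111.  65. 106.]
   z.021: [ 0.4414 -0.1593]
scene nut_center 0.58 cen 326.0 267.6 bb [316.7 253.7 336.4 277.1] bgr [110.  63. 104.]
   z.021: [ 0.4584 -0.049 ]
scene press_cup 0.58 cen 297.8 241.2 bb [284.8 236.6 310.9 252.3] bgr [192. 197. 197.]
   z.026: [ 0.5466 -0.0632]
scene press_knob 0.77 cen 330.1 163.0 bb [309.7 118.  348.4 213.8] bgr [76. 82. 87.]
scene press_knob 0.32 cen 365.3 166.2 bb [355.1 149.7 377.4 181.9] bgr [ 87. 107. 108.]
scene press_hinge 0.72 cen 306.6 219.1 bb [240.  118.  348.1 283.2] bgr [ 95. 104. 114.]
scene jar 0.55 cen 365.7 165.9 bb [355.4 148.4 380.3 183.3] bgr [ 86. 106. 106.]
scene tin 0.5 cen 403.9 193.4 bb [398.  183.2 410.4 206. ] bgr [152. 165. 175.]
scene tin 0.19 cen 330.3 162.4 bb [306.5 117.9 353.  216.8] bgr [75. 82. 86.]
scene spice 0.6 cen 228.8 211.9 bb [215.  193.  245.  234.8] bgr [119. 144. 157.]
top nut_center 0.61 cen 239.6 245.5 bb [233.9 236.5 247.
[... 335 characters left out ...]
343.  208. ] bgr [70. 77. 91.]
top press_knob 0.41 cen 280.1 206.2 bb [273.2 196.9 290.  215. ] bgr [206. 208. 212.]
top press_hinge 0.62 cen 290.0 205.8 bb [224.  192.3 344.6 222.2] bgr [ 99. 108. 124.]
top jar 0.76 cen 411.5 187.9 bb [398.8 175.5 425.7 203.2] bgr [68. 98. 85.]
top tin 0.58 cen 411.9 187.7 bb [397.3 174.6 428.8 200.8] bgr [69. 98. 87.]
top spice 0.61 cen 265.0 144.0 bb [254.6 136.7 274.4 154.4] bgr [122. 153. 174.]
(array([0.4477, 0.0399, 0.0142]), array([-0.4557, -0.0626]), array([0.0998, 0.154 ]))
(array([ 0.5558, -0.0759,  0.0353]), array([0.1501, 0.0209]), array([-0.0403, -0.0584]))
(array([ 0.5507, -0.2245,  0.2499]), array([0.1228, 0.0162]), array([-0.0351, -0.0574]))
```

```bash
cat > ov.py <<'E'
from h import *
import sys
def overlay(nut,cup,yaw,a,tag):
    R=np.array([[np.cos(yaw),-np.sin(yaw),0],[np.sin(yaw),np.cos(yaw),0],[0,0,1]])
    t=np.linspace(0,2*np.pi,60)
    cup0=np.r_[cup,0.]
    H=cup0+R@[.065,0,.068];
    kn=lambda y:H+R@[-.2*np.cos(a),y,.2*np.sin(a)]
    curves=[(np.c_[nut[0]+.019*np.cos(t),nut[1]+.019*np.sin(t),0*t+.02],(0,255,0)),
     (np.c_[nut[0]+.011*np.cos(t),nut[1]+.011*np.sin(t),0*t],(0,255,0)),
     (np.c_[nut[0]+.0085*np.cos(t),nut[1]+.0085*np.sin(t),0*t+.042],(0,255,0)),
     (np.c_[cup[0]+.027*np.cos(t),cup[1]+.027*np.sin(t),0*t+.026],(0,0,255)),
     (np.array([cup0+R@[-.16,0,.015],cup0+R@[-.03,0,.015]]),(255,0,0)),
     (np.array([H,kn(0)]),(255,0,0)),(np.array([kn(-.015),kn(.015)]),(255,255,0)),
     (np.array([kn(0)+R@[.013*np.cos(s),-.015,.013*np.sin(s)] for s in t]),(255,255,0))]
    for n,(x0,y0,w,h,f) in dict(scene=(230,110,130,205,2.9*1),top=(215,180,135,80,5.8)).items():
        im=cv2.imread(f"pics/{n}0.png")[y0:y0+h,x0:x0+w]
        im=cv2.resize(im,None,fx=f,fy=f,interpolation=cv2.INTER_CUBIC)
        for c,col in curves:
            p=np.array([((proj(n,X)-[x0,y0]+.5)*f) for X in c])
            cv2.polylines(im,[np.int32(p*16)],False,col,1,cv2.LINE_AA,4)
        cv2.imwrite(f"pics/ov_{n}_{tag}.png",im)
    print("hinge",H,"knob",kn(0))
if __name__=="__main__":
    v=list(map(float,sys.argv[1:7])); overlay(v[:2],v[2:4],v[4],v[5],sys.argv[7])
E
python3 ov.py .450 .038 .551 -.0755 -1.57 2.0 a
```

```text
hinge [ 0.55105176 -0.14049998  0.068     ] knob [ 0.55111804 -0.22372932  0.24985949]
```

View pics/ov_scene_a.png

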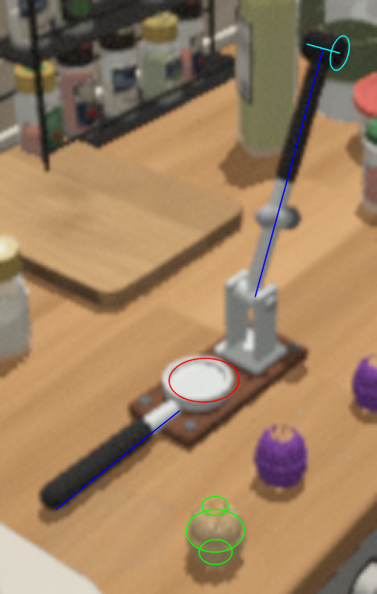

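View pics/ov_top_a.png

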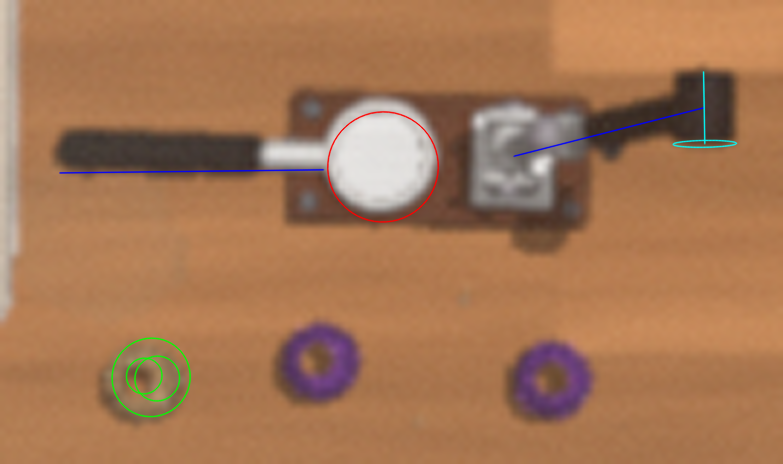

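```bash
python3 ov.py .4505 .0405 .5555 -.0755 -1.588 1.99 b
python3 - <<'E'
from h import *
# subtract local background for nut + white for cup
for n,(x0,y0,w,h) in dict(top=(228,232,26,26),scene=(286,276,36,40)).items():
    im=cv2.imread(f"pics/{n}0.png")[y0:y0+h,x0:x0+w]
    cv2.imwrite(f"pics/nut_{n}.png",cv2.resize(im,None,fx=14,fy=14,interpolation=cv2.INTER_NEAREST))
for n,(x0,y0,w,h) in dict(top=(265,190,30,30),scene=(275,220,45,45)).items():
    im=cv2.imread(f"pics/{n}0.png")[y0:y0+h,x0:x0+w]
    hsv=cv2.cvtColor(im,cv2.COLOR_BGR2HSV);m=((hsv[...,1]<50)&(hsv[...,2]>150)).astype(np.uint8)
    k,l,s,c=cv2.connectedComponentsWithStats(m)
    for i in range(1,k):
        if s[i,4]>30: print(n,s[i],s[i,:2]+[x0,y0]+s[i,2:4]/2-.5,c[i]+[x0,y0])
a=cv2.imread("pics/nut_top.png");b=cv2.imread("pics/nut_scene.png");H=600
b=b[:560];a=cv2.copyMakeBorder(a,0,560-a.shape[0],0,0,0);o=np.hstack([a,b])[:,:];cv2.imwrite("pics/nutc.png",cv2.resize(o,None,fx=.9,fy=.9));print(o.shape)
E
```

```text
hinge [ 0.55438182 -0.14049038  0.068     ] knob [ 0.55298139 -0.22188498  0.25068267]
top [  0   7  25  19 316] [277. 206.] [279.01265823 206.09493671]
scene [34  3  9 13 53] [313. 229.] [314.49056604 229.30188679]
scene [ 11  13  25  16 306] [298.  240.5] [297.74509804 240.05228758]
scene [ 5 28 12  9 62] [285.5 252. ] [285.5        252.03225806]
(560, 868, 3)
```

View pics/ov_scene_b.png

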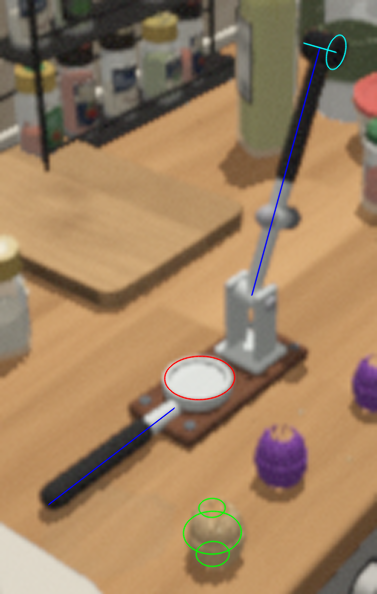

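View pics/ov_top_b.png

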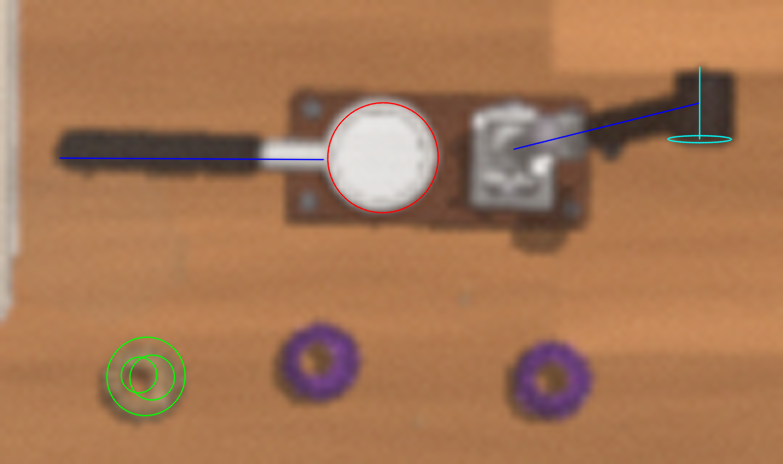

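View pics/nutc.png

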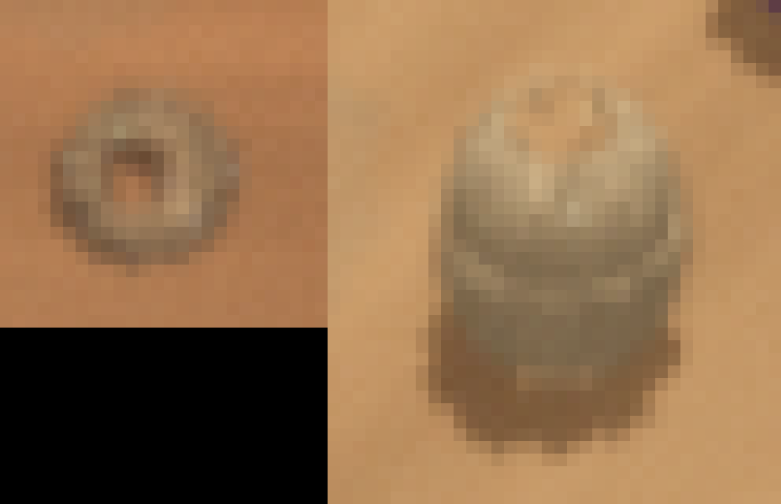

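```bash
python3 - <<'E'
from h import *
print(plane("scene",[304.3,284.8],.042),plane("top",[238.6,245.2],.042), plane("top",[239.2,245.4],.021))
for x in [.450,.4525,.455]:
  for y in [.038,.041]:
    print(x,y,proj("scene",[x,y,.042]),proj("scene",[x,y,0]),proj("top",[x,y,.021]))
print(plane("top",[280.5,206.1],.026),plane("scene",[298,239.5],.026))
E
```

```text
[0.44718528 0.03913351] [0.44738559 0.03988514] [0.44741834 0.04143172]
0.45 0.038 [303.50016038 283.79853685] [303.70571676 299.63062359] [240.42344024 244.4671179 ]
0.45 0.041 [302.50419516 284.71495679] [302.73984425 300.56340555] [239.35943325 244.47883081]
0.4525 0.038 [302.46042223 283.21942475] [302.6963205 299.0418813] [240.42930088 243.57709365]
0.4525 0.041 [301.46325312 284.1326082 ] [301.72931209 299.97146844] [239.36551608 243.58880891]
0.455 0.038 [301.42429453 282.64232359] [301.69032606 298.45512316] [240.43515908 242.68744109]
0.455 0.041 [300.42593591 283.55228751] [300.72219489 299.38153171] [239.37159636 242.69915868]
[ 0.55691929 -0.07563241] [ 0.55581972 -0.07512557]
```

```bash
python3 -m inch '[[[0.2457,0.6315,-0.06],1.242,1],[[0.2457,0.6315,-0.06],1.242,1],[[0.2457,0.6315,-0.06],1.242,1],[[0.2457,0.6315,-0.06],1.242,1],[[0.2457,0.6315,-0.10],1.242,1],[[0.2457,0.6315,-0.10],1.242,1],[[0.2457,0.6315,-0.10],1.242,1],[[0.2457,0.6315,-0.10],1.242,1],[[0.2457,0.6315,-0.10],1.242,1],[[0.2457,0.6315,-0.10],1.242,1]]'; python3 -m inch '[[[0,0,0],0,1],[[0,0,0],0,1]]'; python3 - <<'E'
from h import *
print(arm.sense()["orientation"].round(3),arm.sense()["q"])
print(plane("top",[300,92],.5),plane("top",[300,92],.7))
E
```

```text
time_s: 2.95
tool_pos: [0.4267, -0.0137, 0.142]
orientation: [[0.0, 1.0, 0.001], [1.0, -0.0, -0.0], [-0.0, 0.001, -1.0]]
ft_force: [2.0, -1.3, 0.3]
gripper_width: 0.994
time_s: 3.2
tool_pos: [0.4259, -0.0156, 0.1422]
orientation: [[-0.001, 1.0, -0.0], [1.0, 0.001, -0.0], [-0.0, -0.0, -1.0]]
ft_force: [-0.8, -0.1, 1.1]
gripper_width: 1.001
[[-0.001  1.    -0.   ]
 [ 1.     0.001 -0.   ]
 [-0.    -0.    -1.   ]] [-1.76862964e-01  3.52600204e-01  1.92460316e+00 -2.28528194e-04
  8.64399455e-01 -1.77894205e-01]
[ 0.72815424 -0.14764115] [ 0.65975048 -0.15366798]
```

```bash
python3 -m inch '[[[0.0216,0.0556,-0.042],0,1],[[0.0216,0.0556,-0.062],0,1],[[0.0216,0.0556,-0.062],0,1],[[0.0216,0.0556,-0.062],0,1]]'; python3 - <<'E'
from h import *
for n,(x0,y0,w,h,f) in dict(scene=(230,180,140,150,4),top=(200,190,120,80,5)).items():
    cv2.imwrite(f"pics/p1_{n}.png",cv2.resize(arm.snapshot(n)[y0:y0+h,x0:x0+w],None,fx=f,fy=f,interpolation=cv2.INTER_CUBIC))
E
```

```text
time_s: 3.7
tool_pos: [0.4476, 0.0387, 0.081]
orientation: [[0.002, 1.0, 0.0], [1.0, -0.002, -0.0], [-0.0, 0.0, -1.0]]
ft_force: [0.4, -1.0, 0.5]
gripper_width: 0.998
```

View pics/p1_scene.png

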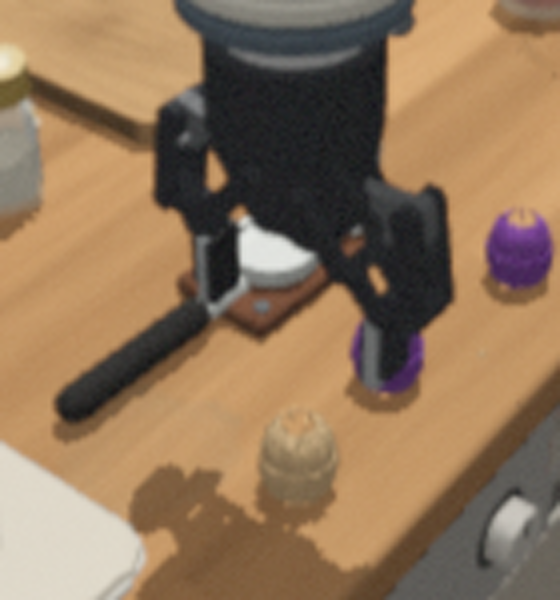

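View pics/p1_top.png

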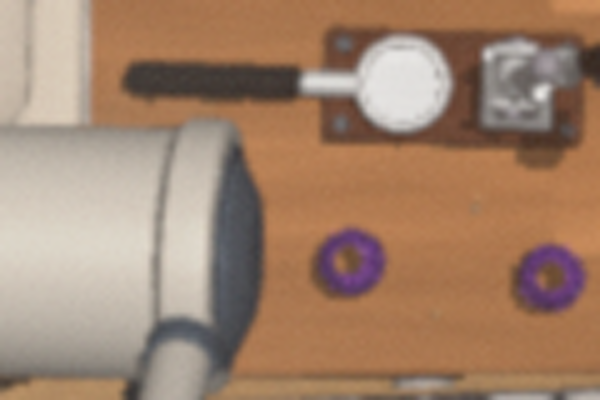

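The open fingers straddle the nut: the tips' midpoint is at about scene (303,265), right where the TCP should project above the nut at (304,295). I lower and close.

```bash
python3 -m inch '[[[0,0.001,-0.05],0,1],[[0,0.001,-0.065],0,1],[[0,0.001,-0.075],0,1],[[0,0.001,-0.075],0,1],[[0,0.001,-0.075],0,0],[[0,0.001,-0.075],0,0],[[0,0.001,-0.075],0,0],[[0,0.001,-0.075],0,0],[[0,0.001,-0.075],0,0]]'
```

```text
time_s: 4.92
tool_pos: [0.4478, 0.041, 0.0059]
orientation: [[-0.0, 1.0, 0.001], [1.0, 0.0, -0.0], [-0.0, 0.001, -1.0]]
ft_force: [-2.1, -0.2, 19.0]
gripper_width: 0.415
```

```bash
python3 -m inch '[[[0,0,0],0,0],[[0,0,0],0,0]]'; python3 - <<'E'
from h import *
for n,(x0,y0,w,h,f) in dict(scene=(230,180,140,150,4)).items():
    cv2.imwrite(f"pics/p2_{n}.png",cv2.resize(arm.snapshot(n)[y0:y0+h,x0:x0+w],None,fx=f,fy=f,interpolation=cv2.INTER_CUBIC))
E
```

```text
time_s: 5.18
tool_pos: [0.4478, 0.041, 0.0059]
orientation: [[-0.0, 1.0, 0.001], [1.0, 0.0, -0.0], [-0.0, 0.001, -1.0]]
ft_force: [-2.6, 0.1, 18.1]
gripper_width: 0.416
```

View pics/p2_scene.png

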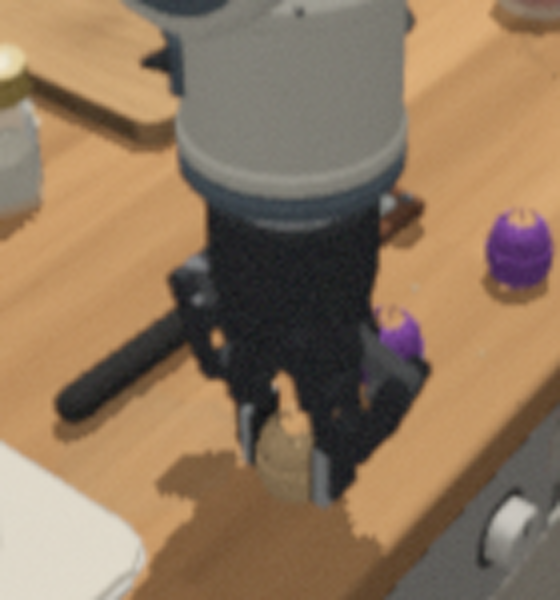

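```bash
python3 -m inch '[[[0,0,0.02],0,0],[[0,0,0.06],0,0],[[0,0,0.09],0,0],[[0,0,0.09],0,0],[[0,0,0.09],0,0]]'; python3 - <<'E'
from h import *
for n,(x0,y0,w,h,f) in dict(scene=(250,190,100,110,5)).items():
    cv2.imwrite(f"pics/p3_{n}.png",cv2.resize(arm.snapshot(n)[y0:y0+h,x0:x0+w],None,fx=f,fy=f,interpolation=cv2.INTER_CUBIC))
p=arm.sense()["tool_pos"]
for dz in(-.006,.015,.036): print(proj("scene",p+[0,0,dz]))
E
```

```text
time_s: 5.85
tool_pos: [0.4473, 0.041, 0.0948]
orientation: [[0.0, 1.0, -0.0], [1.0, -0.0, 0.0], [0.0, -0.0, -1.0]]
ft_force: [-0.6, -0.9, 0.0]
gripper_width: 0.417
[303.49163134 266.67723827]
[303.37955595 257.78003446]
[303.26381257 248.59164497]
```

View pics/p3_scene.png

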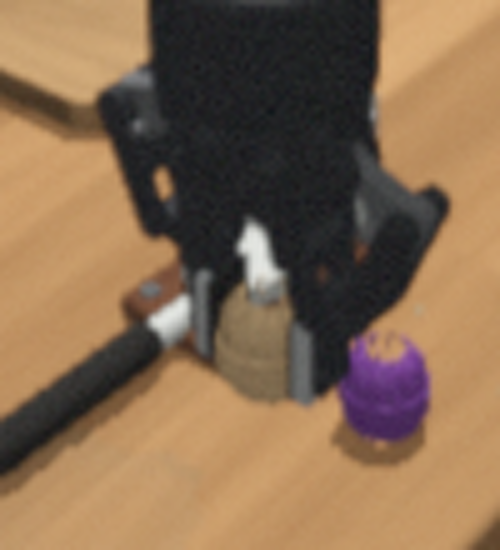

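```bash
python3 - <<'E'
from h import *
c=arm.camera_info("scene");print(-c["R"].T@c["t"])
p=arm.sense()["tool_pos"]
for dz in(0,.004,.008):
  for x in(-.019,-.025):
    for y in(-.011,.011): print(dz,x,y,(proj("scene",p+[x,y,dz])-[250,190]+.5)*5)
  print("L",dz,[(proj("scene",p+[.019,y,dz])-[250,190]+.5)*5 for y in(-.011,.011)])
E
```

```text
[0.11615592 0.45017343 0.56465666]
0 -0.019 -0.011 [330.36316231 378.56931792]
0 -0.019 0.011 [292.69021988 412.40358355]
0 -0.025 -0.011 [343.78580258 385.48843187]
0 -0.025 0.011 [306.24264234 419.62923418]
L 0 [array([248.01136938, 336.11854608]), array([209.60011233, 368.10300998])]
0.004 -0.019 -0.011 [330.44124992 370.11888755]
0.004 -0.019 0.011 [292.65257329 403.87048284]
0.004 -0.025 -0.011 [343.90535895 377.02188967]
0.004 -0.025 0.011 [306.2472762  411.08024823]
L 0.004 [array([247.84294738, 327.77102363]), array([209.31158289, 359.67172451])]
0.008 -0.019 -0.011 [330.51981538 361.61674659]
0.008 -0.019 0.011 [292.61469118 395.28399925]
0.008 -0.025 -0.011 [344.02565017 368.50330882]
0.008 -0.025 0.011 [306.25193917 402.47753785]
L 0.008 [array([247.67352275, 319.373808  ]), array([209.02129852, 351.18915718])]
```

```bash
python3 -m inch '[[[0.0545,-0.058,0],0,0],[[0.1087,-0.116,0],0,0],[[0.1087,-0.116,0],0,0],[[0.1087,-0.116,0],0,0],[[0.1087,-0.116,-0.03],0,0],[[0.1087,-0.116,-0.03],0,0],[[0.1087,-0.116,-0.03],0,0]]'; python3 - <<'E'
from h import *
for n,(x0,y0,w,h,f) in dict(scene=(250,170,100,100,6)).items():
    cv2.imwrite(f"pics/p4_{n}.png",cv2.resize(arm.snapshot(n)[y0:y0+h,x0:x0+w],None,fx=f,fy=f,interpolation=cv2.INTER_CUBIC))
E
```

```text
time_s: 6.78
tool_pos: [0.5557, -0.0745, 0.0653]
orientation: [[-0.001, 1.0, -0.001], [1.0, 0.001, 0.0], [0.0, -0.001, -1.0]]
ft_force: [0.9, -0.1, -0.0]
gripper_width: 0.411
```

View pics/p4_scene.png

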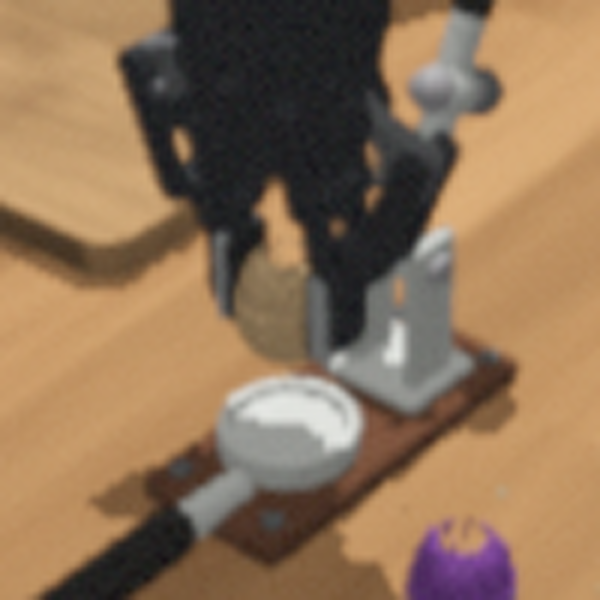

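```bash
python3 - <<'E'
from h import *
f=lambda X:(proj("scene",X)-[250,170]+.5)*6
for c in([.556,-.0755],[.556,-.0745],[.552,-.0755],[.556,-.08]): print(c,f([*c,.026]),f([*c,.080]),f([*c,.059]))
E
```

```text
[0.556, -0.0755] [291.25904645 419.32218785] [288.72994692 301.136935  ] [289.73363556 348.03947622]
[0.556, -0.0745] [289.5660159  420.64553568] [286.97729441 302.40866645] [288.00466103 349.3324519 ]
[0.552, -0.0755] [299.58762101 423.37932737] [297.33597783 305.045837  ] [298.22959911 352.00946186]
[0.556, -0.08] [298.84470261 413.39290225] [296.58158494 295.43975606] [297.47965188 342.24678781]
```

```bash
python3 -m inch '[[[0.0003,-0.0005,-0.02],0,0],[[0.0003,-0.0005,-0.03],0,0],[[0.0003,-0.0005,-0.034],0,0],[[0.0003,-0.0005,-0.036],0,0],[[0.0003,-0.0005,-0.036],0,0],[[0.0003,-0.0005,-0.036],0,0]]'
```

```text
time_s: 7.58
tool_pos: [0.5567, -0.0756, 0.0295]
orientation: [[0.0, 1.0, 0.001], [1.0, -0.0, -0.0], [-0.0, 0.001, -1.0]]
ft_force: [0.1, -0.0, -0.6]
gripper_width: 0.418
```

```bash
python3 -m inch '[[[0,0.0005,-0.001],0,0],[[0,0.0005,-0.0015],0,0],[[0,0.0005,-0.0015],0,0]]'; python3 - <<'E'
from h import *
for n,(x0,y0,w,h,f) in dict(scene=(250,170,100,100,6)).items():
    cv2.imwrite(f"pics/p5_{n}.png",cv2.resize(arm.snapshot(n)[y0:y0+h,x0:x0+w],None,fx=f,fy=f,interpolation=cv2.INTER_CUBIC))
E
```

```text
time_s: 7.95
tool_pos: [0.5566, -0.075, 0.028]
orientation: [[-0.0, 1.0, 0.0], [1.0, 0.0, -0.0], [-0.0, 0.0, -1.0]]
ft_force: [-1.6, 0.9, 7.1]
gripper_width: 0.414
```

View pics/p5_scene.png

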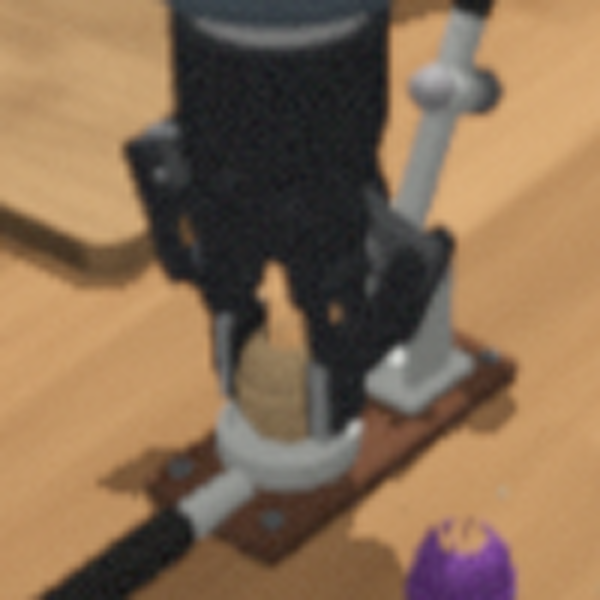

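The nut is in the cup (scene crop centre about (285,400)), resting on the floor with 7 N at exactly the predicted height. I release it and rise.

```bash
python3 -m inch '[[[0,0,0],0,0.7],[[0,0,0],0,0.7],[[0,0,0],0,0.7],[[0,0,0],0,0.7],[[0,0,0.03],0,0.7],[[0,0,0.08],0,0.7],[[0,0,0.13],0,0.7],[[0,0,0.19],0,0.7],[[0,0,0.25],0,0.7],[[0,0,0.28],0,0.7]]';python3 -m inch '[[[0,0,0],0,0.7],[[0,0,0],0,0.7]]'; python3 - <<'E'
from h import *
for n,(x0,y0,w,h,f) in dict(scene=(220,100,150,170,3.5),top=(220,150,200,120,4)).items():
    cv2.imwrite(f"pics/p6_{n}.png",cv2.resize(arm.snapshot(n)[y0:y0+h,x0:x0+w],None,fx=f,fy=f,interpolation=cv2.INTER_CUBIC))
E
```

```text
time_s: 9.25
tool_pos: [0.5571, -0.0751, 0.3111]
orientation: [[-0.0, 1.0, 0.004], [1.0, 0.0, -0.001], [-0.001, 0.004, -1.0]]
ft_force: [0.5, -0.0, -1.0]
gripper_width: 0.699
time_s: 9.5
tool_pos: [0.556, -0.0749, 0.3068]
orientation: [[0.0, 1.0, -0.001], [1.0, -0.0, 0.0], [0.0, -0.001, -1.0]]
ft_force: [0.4, -0.7, -0.7]
gripper_width: 0.693
```

View pics/p6_scene.png

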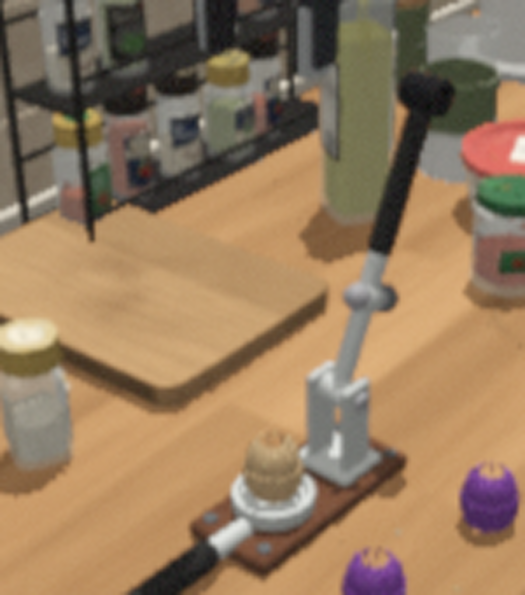

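View pics/p6_top.png

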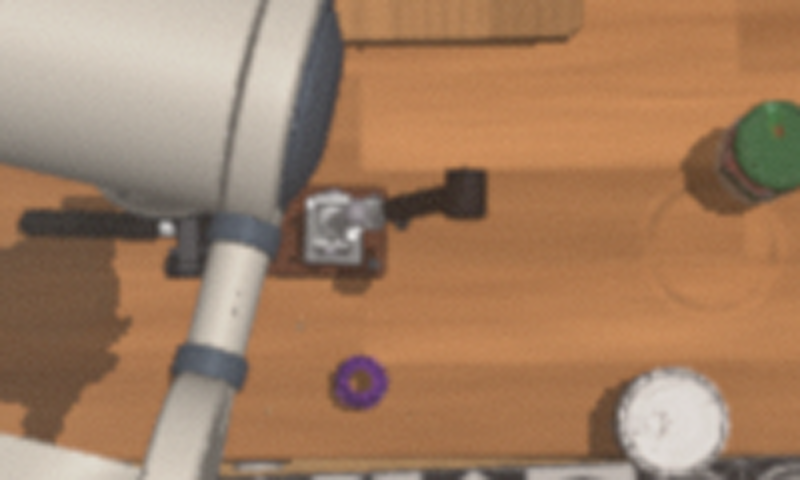

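The nut stands upright in the cup at scene crop (272,465), released. The knob triangulates to (0.551,-0.2245,0.250). That is 0.2003 m from the hinge at angle 2.00, which agrees with the stated size.

```bash
python3 -m inch '[[[-0.002,-0.06,0.005],0,0.7],[[-0.004,-0.12,0.005],0,0.7],[[-0.0045,-0.1495,0.005],0,0.7],[[-0.0045,-0.1495,0.0],0,0.7],[[-0.0045,-0.1495,-0.04],0,0.7],[[-0.0045,-0.1495,-0.077],0,0.7],[[-0.0045,-0.1495,-0.077],0,0.7],[[-0.0045,-0.1495,-0.077],0,0.7]]'; python3 - <<'E'
from h import *
for n,(x0,y0,w,h,f) in dict(scene=(270,70,130,130,4.5),top=(270,150,120,100,6)).items():
    cv2.imwrite(f"pics/p7_{n}.png",cv2.resize(arm.snapshot(n)[y0:y0+h,x0:x0+w],None,fx=f,fy=f,interpolation=cv2.INTER_CUBIC))
E
```

```text
time_s: 10.6
tool_pos: [0.5525, -0.2241, 0.2316]
orientation: [[-0.001, 1.0, 0.001], [1.0, 0.001, -0.0], [-0.0, 0.001, -1.0]]
ft_force: [1.5, -0.1, 1.3]
gripper_width: 0.7
```

View pics/p7_scene.png

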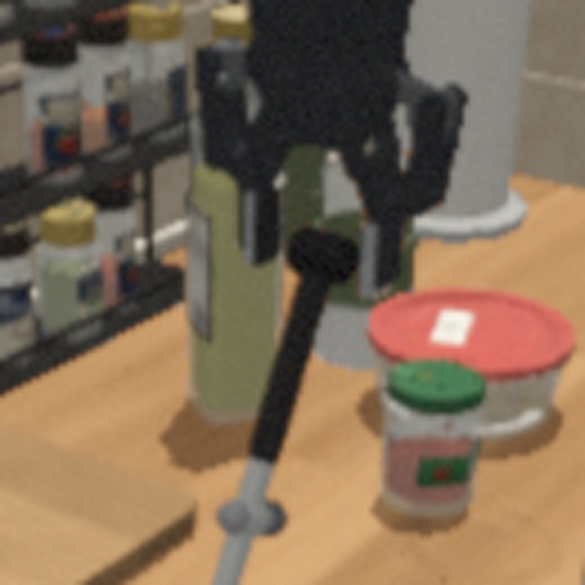

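The knob (crop (323,252)) lies between the pads (crop 260 and 378). I close on it.

```bash
python3 -m inch '[[[0,0,0],0,0],[[0,0,0],0,0],[[0,0,0],0,0],[[0,0,0],0,0],[[0,0,0],0,0]]'; python3 - <<'E'
from h import *
for n,(x0,y0,w,h,f) in dict(scene=(270,70,130,130,4.5),top=(270,150,120,100,6)).items():
    cv2.imwrite(f"pics/p8_{n}.png",cv2.resize(arm.snapshot(n)[y0:y0+h,x0:x0+w],None,fx=f,fy=f,interpolation=cv2.INTER_CUBIC))
E
```

```text
time_s: 11.32
tool_pos: [0.5502, -0.2251, 0.2315]
orientation: [[0.001, 1.0, -0.003], [1.0, -0.001, -0.001], [-0.001, -0.003, -1.0]]
ft_force: [-17.3, -3.3, 13.8]
gripper_width: 0.345
```

View pics/p8_scene.png

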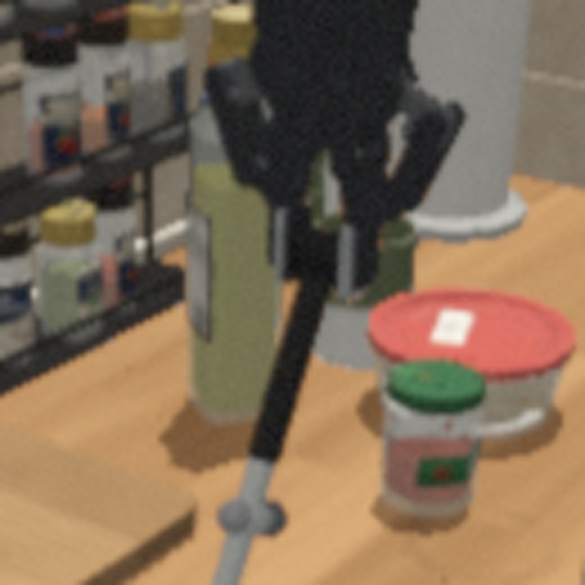

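```bash
python3 - <<'E'
import numpy as np
a0=2.003
for a in [1.95,1.9,1.85,1.8,1.7,1.6,1.5,1.4,1.3,1.2,1.1,1.0,.9,.8,.7,.6,.55,.5,.45,.4]:
    dy=.2*(np.cos(a)-np.cos(a0));dz=.2*(np.sin(a)-np.sin(a0));print(a,round(.03*dy,4),round(dy,4),round(dz,4))
E
python3 -m inch '[[[-0.0025,0,0],0,0],[[-0.0025,0,0],0,0]]'
```

```text
1.95 0.0003 0.0097 0.0042
1.9 0.0006 0.0191 0.0077
1.85 0.0009 0.0287 0.0106
1.8 0.0012 0.0383 0.0132
1.7 0.0017 0.058 0.0167
1.6 0.0023 0.0779 0.0183
1.5 0.0029 0.0979 0.0179
1.4 0.0035 0.1178 0.0155
1.3 0.0041 0.1373 0.0111
1.2 0.0047 0.1562 0.0048
1.1 0.0052 0.1745 -0.0034
1.0 0.0058 0.1918 -0.0133
0.9 0.0062 0.2081 -0.0249
0.8 0.0067 0.2231 -0.0381
0.7 0.0071 0.2367 -0.0528
0.6 0.0075 0.2488 -0.0687
0.55 0.0076 0.2543 -0.0771
0.5 0.0078 0.2593 -0.0857
0.45 0.0079 0.2639 -0.0946
0.4 0.008 0.268 -0.1037
time_s: 11.68
tool_pos: [0.5499, -0.2251, 0.2316]
orientation: [[0.001, 1.0, 0.002], [1.0, -0.001, -0.001], [-0.001, 0.002, -1.0]]
ft_force: [-0.7, -3.4, 7.6]
gripper_width: 0.34
```

```bash
python3 -m inch '[[[0.0003,0.0097,0.0042],0,0],[[0.0009,0.0287,0.0106],0,0],[[0.0017,0.058,0.0167],0,0],[[0.0023,0.0779,0.0183],0,0],[[0.0023,0.0779,0.0183],0,0]]'
```

```text
time_s: 12.3
tool_pos: [0.5529, -0.1456, 0.2499]
orientation: [[-0.001, 1.0, 0.003], [1.0, 0.001, -0.001], [-0.001, 0.003, -1.0]]
ft_force: [4.0, -1.0, 7.6]
gripper_width: 0.341
```

```bash
python3 -m inch '[[[0.001,0.02,-0.0001],0,0],[[0.0017,0.0399,-0.002],0,0],[[0.0023,0.0594,-0.0064],0,0],[[0.003,0.0783,-0.0127],0,0],[[0.0036,0.0966,-0.0209],0,0],[[0.0042,0.1139,-0.0308],0,0],[[0.0048,0.1302,-0.0424],0,0],[[0.0052,0.1452,-0.0556],0,0],[[0.0056,0.1588,-0.0703],0,0],[[0.0056,0.1588,-0.0703],0,0]]'
```

```text
time_s: 13.55
tool_pos: [0.559, 0.0137, 0.1786]
orientation: [[-0.001, 1.0, 0.003], [1.0, 0.001, 0.001], [0.001, 0.003, -1.0]]
ft_force: [8.4, 4.9, 4.4]
gripper_width: 0.345
```

```bash
python3 -m inch '[[[0.0015,0.0068,-0.0075],0,0],[[0.0016,0.0128,-0.0155],0,0],[[0.0018,0.0182,-0.024],0,0],[[0.0019,0.0232,-0.0325],0,0],[[0.002,0.0278,-0.0414],0,0],[[0.002,0.0278,-0.0414],0,0],[[0.002,0.0278,-0.0414],0,0]]'; python3 - <<'E'
from h import *
for n,(x0,y0,w,h,f) in dict(scene=(220,140,130,130,4.5)).items():
    cv2.imwrite(f"pics/p9_{n}.png",cv2.resize(arm.snapshot(n)[y0:y0+h,x0:x0+w],None,fx=f,fy=f,interpolation=cv2.INTER_CUBIC))
E
```

```text
time_s: 14.42
tool_pos: [0.5601, 0.0407, 0.1373]
orientation: [[0.0, 1.0, 0.001], [1.0, -0.0, 0.001], [0.001, 0.001, -1.0]]
ft_force: [4.2, 3.6, 2.7]
gripper_width: 0.347
```

View pics/p9_scene.png

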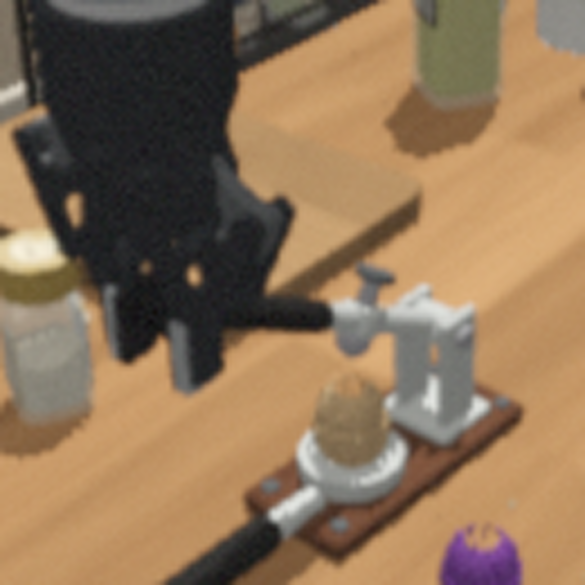

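The nut is upright in the cup (crop (350,425)), and the handle comes down over it at about 0.45 rad. I continue in small steps and watch fz.

```bash
python3 -m inch '[[[0.0005,0.0025,-0.005],0,0],[[0.0005,0.0047,-0.01],0,0],[[0.0005,0.0066,-0.015],0,0],[[0.0005,0.0076,-0.018],0,0]]'; python3 -m inch '[[[0.0,0.0005,-0.0012],0,0]]';python3 -m inch '[[[0.0,0.0004,-0.0012],0,0]]'
```

```text
time_s: 14.98
tool_pos: [0.5605, 0.0484, 0.1194]
orientation: [[0.0, 1.0, 0.001], [1.0, -0.0, 0.001], [0.001, 0.001, -1.0]]
ft_force: [2.8, 8.5, 7.5]
gripper_width: 0.346
time_s: 15.1
tool_pos: [0.5605, 0.0489, 0.1182]
orientation: [[-0.0, 1.0, 0.001], [1.0, 0.0, 0.001], [0.001, 0.001, -1.0]]
ft_force: [2.6, 5.5, 6.7]
gripper_width: 0.339
time_s: 15.22
tool_pos: [0.5605, 0.0493, 0.1171]
orientation: [[0.0, 1.0, 0.001], [1.0, -0.0, 0.001], [0.001, 0.001, -1.0]]
ft_force: [3.3, 6.2, 7.4]
gripper_width: 0.343
```

```bash
python3 -m inch '[[[0.0003,0.0010,-0.0012],0,0]]' | grep -E "pos|ft"; python3 -m inch '[[[0.0,0.0004,-0.0012],0,0]]'| grep -E "pos|ft"; python3 -m inch '[[[0.0,0.0004,-0.0012],0,0]]'| grep -E "pos|ft"
```

```text
tool_pos: [0.5605, 0.0498, 0.1158]
ft_force: [2.3, -1.3, 3.6]
tool_pos: [0.5605, 0.0502, 0.1145]
ft_force: [3.1, 3.5, 5.8]
tool_pos: [0.5605, 0.0506, 0.1133]
ft_force: [3.2, 4.2, 6.2]
```

```bash
python3 -m inch '[[[0.0,0.0004,-0.0012],0,0]]' | grep -E "pos|ft"; python3 -m inch '[[[0.0,0.0004,-0.0012],0,0]]'| grep -E "pos|ft"
```

```text
tool_pos: [0.5606, 0.051, 0.1121]
ft_force: [3.8, 3.5, 5.5]
tool_pos: [0.5605, 0.0514, 0.1109]
ft_force: [3.3, 2.0, 4.5]
```

```bash
python3 -m inch '[[[0.0,0.0004,-0.0012],0,0],[[0.0,0.0008,-0.0024],0,0]]' | grep -E "pos|ft"
```

```text
tool_pos: [0.5606, 0.0522, 0.1085]
ft_force: [3.7, 4.0, 6.2]
```

```bash
python3 -m inch '[[[0.0,0.0004,-0.0012],0,0],[[0.0,0.0008,-0.0024],0,0]]' | grep -E "pos|ft"
```

```text
tool_pos: [0.5606, 0.0529, 0.1061]
ft_force: [5.4, -0.2, 3.9]
```

```bash
python3 -m inch '[[[0.0,0.0004,-0.0012],0,0],[[0.0,0.0008,-0.0024],0,0]]' | grep -E "pos|ft"
```

```text
tool_pos: [0.5606, 0.0536, 0.1037]
ft_force: [4.6, 2.1, 4.8]
```

```bash
python3 -m inch '[[[0.0,0.0003,-0.0012],0,0],[[0.0,0.0006,-0.0024],0,0]]' | grep -E "pos|ft"
```

```text
tool_pos: [0.5607, 0.0543, 0.1013]
ft_force: [5.5, 3.6, 5.7]
```

```bash
python3 -m inch '[[[0.0,0.0003,-0.0012],0,0],[[0.0,0.0006,-0.0024],0,0]]' | grep -E "pos|ft"
```

```text
tool_pos: [0.5607, 0.0549, 0.0989]
ft_force: [5.4, 3.3, 5.1]
```

```bash
python3 -m inch '[[[0.0,0.0003,-0.0012],0,0]]' | grep -E "pos|ft"
```

```text
tool_pos: [0.5607, 0.0552, 0.0977]
ft_force: [4.6, 3.6, 6.3]
```

```bash
python3 -m inch '[[[0.0005,0.0003,-0.0012],0,0],[[0.0005,0.0006,-0.0024],0,0]]' | grep -E "pos|ft"
```

```text
tool_pos: [0.5608, 0.0558, 0.0952]
ft_force: [2.7, 4.6, 5.4]
```

```bash
python3 - <<'E'
from h import *
for n,(x0,y0,w,h,f) in dict(scene=(260,180,90,80,6)).items():
    cv2.imwrite(f"pics/p10_{n}.png",cv2.resize(arm.snapshot(n)[y0:y0+h,x0:x0+w],None,fx=f,fy=f,interpolation=cv2.INTER_CUBIC))
E
```

```text
(no output)
```

View pics/p10_scene.png

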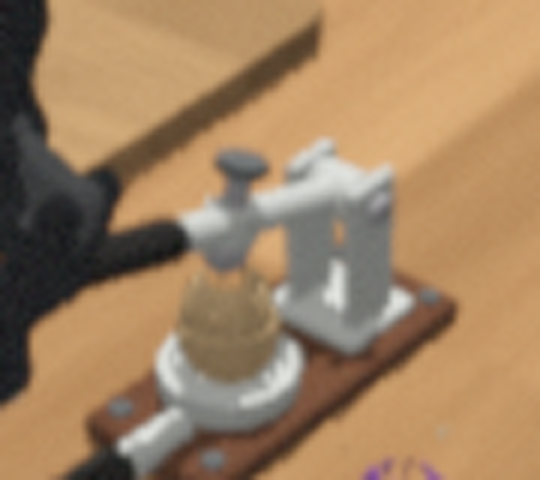

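The screw end (crop (230,265)) is just above the nut tip (crop (230,280)), so contact is near. I go one row at a time.

```bash
python3 -m inch '[[[0,0.0003,-0.0012],0,0]]' | grep -E "pos|ft"
```

```text
tool_pos: [0.5608, 0.0561, 0.094]
ft_force: [2.8, 3.8, 4.7]
```

```bash
python3 -m inch '[[[0,0.0003,-0.0012],0,0]]' | grep -E "pos|ft"
```

```text
tool_pos: [0.5607, 0.0563, 0.0928]
ft_force: [4.4, 5.1, 4.4]
```

```bash
python3 -m inch '[[[0,0.0003,-0.0012],0,0]]' | grep -E "pos|ft"
```

```text
tool_pos: [0.5608, 0.0566, 0.0916]
ft_force: [3.7, 2.7, 3.6]
```

```bash
python3 -m inch '[[[0,0.0003,-0.0012],0,0]]' | grep -E "pos|ft"
```

```text
tool_pos: [0.5608, 0.0569, 0.0904]
ft_force: [3.3, 3.6, 5.2]
```

```bash
python3 -m inch '[[[0,0.0002,-0.0012],0,0]]' | grep -E "pos|ft"
```

```text
tool_pos: [0.5608, 0.0571, 0.0892]
ft_force: [4.0, 4.9, 5.4]
```

```bash
python3 -m inch '[[[0,0.0002,-0.0012],0,0]]' | grep -E "pos|ft"
```

```text
tool_pos: [0.5608, 0.0573, 0.088]
ft_force: [4.2, -0.1, 3.7]
```

```bash
python3 -m inch '[[[0,0.0002,-0.0012],0,0]]' | grep -E "pos|ft"
```

```text
tool_pos: [0.5608, 0.0576, 0.0868]
ft_force: [3.7, 6.5, 6.0]
```

```bash
python3 -m inch '[[[0,0.0002,-0.0012],0,0]]' | grep -E "pos|ft"
```

```text
tool_pos: [0.5608, 0.0578, 0.0856]
ft_force: [4.2, 5.1, 5.2]
```

```bash
python3 -m inch '[[[0,0.0003,-0.0012],0,0]]' | grep -E "pos|ft"
```

```text
tool_pos: [0.5608, 0.0581, 0.0844]
ft_force: [4.4, 3.5, 6.2]
```

```bash
python3 -m inch '[[[0,0.0002,-0.0012],0,0]]' | grep -E "pos|ft"
```

```text
tool_pos: [0.5608, 0.0582, 0.0832]
ft_force: [3.5, 4.8, 8.1]
```

```bash
python3 -m inch '[[[0,0.0002,-0.0012],0,0]]' | grep -E "pos|ft"; python3 - <<'E'
from h import *
for n,(x0,y0,w,h,f) in dict(scene=(260,180,90,80,6)).items():
    cv2.imwrite(f"pics/p11_{n}.png",cv2.resize(arm.snapshot(n)[y0:y0+h,x0:x0+w],None,fx=f,fy=f,interpolation=cv2.INTER_CUBIC))
E
```

```text
tool_pos: [0.5609, 0.0584, 0.0822]
ft_force: [1.2, -0.8, 10.4]
```

View pics/p11_scene.png

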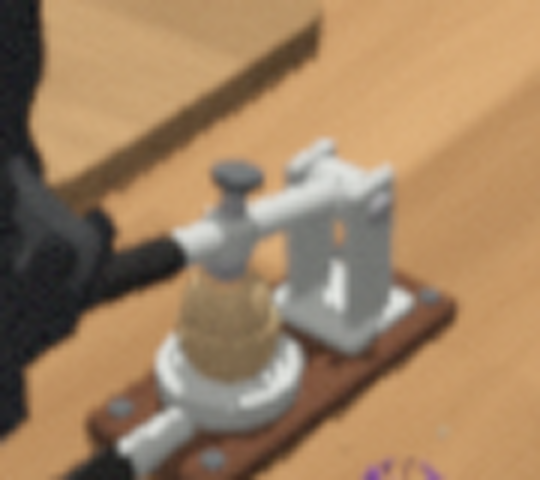

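The screw touches the nut tip at crop (230,272), and fz is rising (6.2, 8.1, 10.4). I take smaller steps.

```bash
python3 -m inch '[[[0,0.0002,-0.0009],0,0]]' | grep -E "pos|ft"
```

```text
tool_pos: [0.5608, 0.0585, 0.0814]
ft_force: [3.1, 1.8, 14.7]
```

```bash
python3 -m inch '[[[0,0.0001,-0.0009],0,0]]' | grep -E "pos|ft"
```

```text
tool_pos: [0.5609, 0.0586, 0.0807]
ft_force: [0.6, 3.6, 16.3]
```

```bash
python3 -m inch '[[[0,0.0001,-0.0007],0,0]]' | grep -E "pos|ft"
```

```text
tool_pos: [0.5609, 0.0588, 0.08]
ft_force: [2.5, 4.3, 13.9]
```

```bash
python3 -m inch '[[[0,0.0001,-0.0007],0,0]]' | grep -E "pos|ft"
```

```text
tool_pos: [0.5609, 0.0588, 0.0792]
ft_force: [2.6, 3.3, 9.1]
```

```bash
python3 -m inch '[[[0,0.0001,-0.0007],0,0]]' | grep -E "pos|ft"
```

```text
tool_pos: [0.5609, 0.0589, 0.0783]
ft_force: [4.5, 4.6, 3.9]
```

```bash
python3 -m inch '[[[0,0,0],0,0],[[0,0,0],0,0]]' | grep -E "pos|ft"; python3 - <<'E'
from h import *
for n,(x0,y0,w,h,f) in dict(scene=(260,180,90,80,6)).items():
    cv2.imwrite(f"pics/p12_{n}.png",cv2.resize(arm.snapshot(n)[y0:y0+h,x0:x0+w],None,fx=f,fy=f,interpolation=cv2.INTER_CUBIC))
E
```

```text
tool_pos: [0.5609, 0.059, 0.0781]
ft_force: [3.8, 3.6, 4.6]
```

View pics/p12_scene.png

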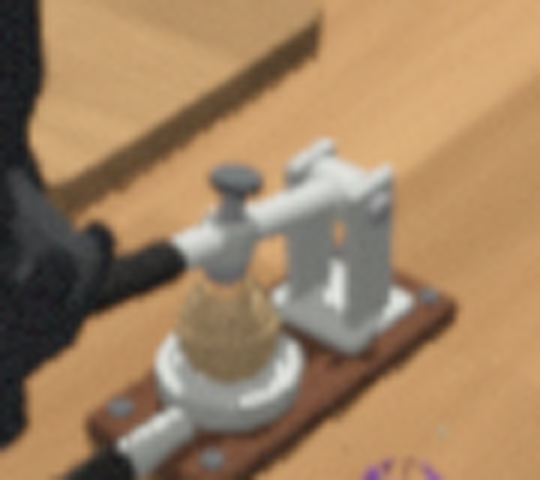

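After the peak (16.3 N) the force fell to the free-moving level of about 4 N. The picture shows the nut tip now lower (crop row about 285) with a gap below the screw end. I stop, let go and rise.

```bash
python3 -m inch '[[[0,0,0],0,0.7],[[0,0,0],0,0.7],[[0,0,0],0,0.7],[[0,0,0],0,0.7],[[0,0,0.02],0,0.7],[[0,0,0.06],0,0.7],[[0,0,0.11],0,0.7],[[0,0,0.15],0,0.7],[[0,0,0.15],0,0.7],[[0,0,0.15],0,0.7]]'; python3 - <<'E'
from h import *
for n,(x0,y0,w,h,f) in dict(scene=(210,130,150,140,4),top=(200,120,250,160,3)).items():
    cv2.imwrite(f"pics/p13_{n}.png",cv2.resize(arm.snapshot(n)[y0:y0+h,x0:x0+w],None,fx=f,fy=f,interpolation=cv2.INTER_CUBIC))
E
```

```text
time_s: 21.12
tool_pos: [0.5602, 0.0589, 0.2275]
orientation: [[0.0, 1.0, -0.001], [1.0, -0.0, -0.0], [-0.0, -0.001, -1.0]]
ft_force: [0.3, -0.4, 0.7]
gripper_width: 0.704
```

View pics/p13_scene.png

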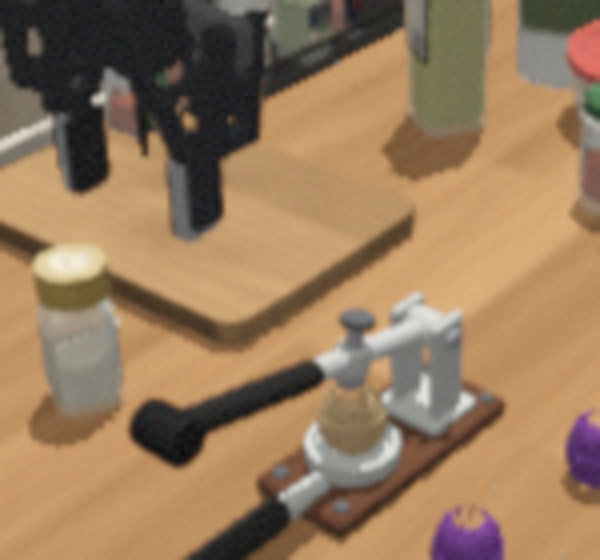

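View pics/p13_top.png

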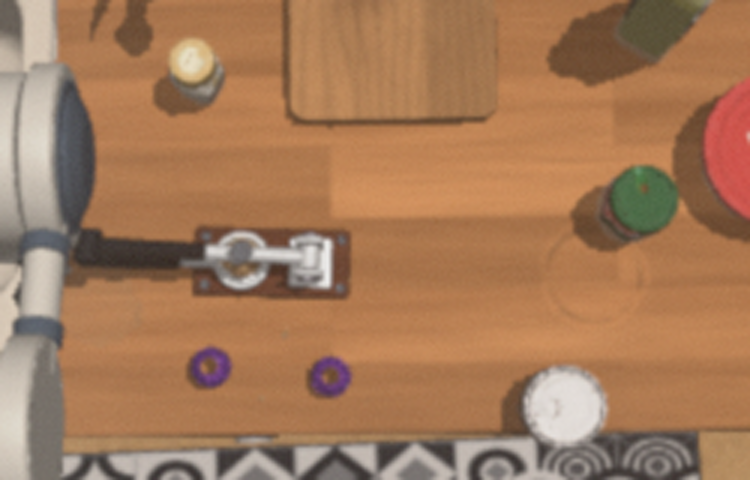

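The nut stands upright in the cup (crop (352,420)), the handle rests down with a gap under the screw, and the gripper is clear. The other things look unmoved. I hand in.

```bash
python3 -c "
from cell import arm
print(arm.sign_off())"
```

```text
the job is handed in; nothing more can be done
None
```

I stood the light-brown walnut upright in the cup and let go of it. I then pinched the black grip, brought the handle down along its arc and pressed in steps of about 1 mm. The job was handed in at about 21 s of the 64 s allowed; no verdict is reported.

- **Shell:** the screw touched the nut at a handle angle of about 0.17 rad. The force at the grip rose to 16.3 N from about 5 N while moving freely, then fell back to about 4 N, and I stopped there. I never reached the hard stop.
- **Last pictures:** the nut stands upright in the cup with its tip lower and a gap under the screw. The handle is left down, the gripper is clear (force about 0), and the jar, tin, spice jar and both purple nuts look unmoved.
- **Not measured:** I did not measure the shell's travel. That it gave fully is judged from the force drop and the gap. No check failed.
- **One disagreement:** the grip's sideways path (along x) differed by a few mm from the camera fit. I corrected it from the force readings.

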